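# Find the rocking corner of a drill jig and press its shim flat

## Robot

A 6-joint arm with a two-finger parallel gripper is mounted at the origin on the work surface. World frame = base frame: x ahead of the robot, y to its left, z up, the work surface at z = 0. Lengths are in m, angles in degrees, forces in N, time in s.
With the tool pointing down it reaches from about 0.4 to 0.825 m from the base axis. Payload 7 kg.
Tool frame: the origin (TCP) lies at the very end of the fingers, on their centre line; the grasp point (between the pads) lies 19 mm behind it; z points along the fingers, y is the line along which they close (so a half turn about z gives the same grasp; the last joint's range is limited). The gripper opens to 88 mm and grips with 3 to 60 N. Pads are 19 mm wide; open, the fingers measure 130 mm over their backs; the gripper's body (78 mm by 193 mm) begins 47 mm behind the grasp point.
Start: joints at [91.679, 20.546, 0.682, 0, -70.136, -16.507], TCP at [0.173, 0.652, 0.227] pointing down, gripper open.
Joint ranges: [-176.03, 176.03], [-82.01, 121.73], [-58.28, 71.71], [-173.87, 95.51], [-174.79, -0.11], [-173.66, 173.66]. Speed limits (degrees/s): [136.94, 136.94, 172.46, 180, 180, 180].

## Interface

Orientations are given as [roll, pitch, yaw] about the fixed x, y, z axes, in that order (R = Rz(yaw) Ry(pitch) Rx(roll)).
In Python, from plant import ctrl gives the robot as it stands.
- The arm moves only by the tool carry_out, never from a script. Its argument "deltas" is a list that holds one entry, the list of rows, each a list of 5 numbers: the shift along the tool's x, y, z scaled (see below), then the turn about the tool's z scaled (see below), then the opening, from -1 (shut) to 1 (fully open). A call has 1 to 5 rows; each row is the pose to reach, as a shift and turn from the pose commanded when the call began, along the tool's axes at that moment, turning the shorter way round; what a row does not reach only later rows make up. The controller multiplies each number of a shift by 20 cm and each number of a turn by 2 pi rad. A row lasts 1/10 s, in which the tool goes at most 50 mm and 8.59 degrees, less where a joint would pass 70% of its speed; a pose out of reach is approached as far as the arm can. A call with a number of a shift or a turn outside -1 to 1 is refused whole. A call with a gripper value outside its range is refused whole. The fingers move at their own pace and stop on an object; the grip force is fixed at half the most. Time passes only in rows, so rows that repeat a pose let the fingers close. It gives the time, the measured TCP pose, the force, the opening and the grip force at its end, in the units of the state.
- ctrl.get_obs(): the state, without advancing time (a new reading comes with each control period).
- ctrl.snapshot(name): name is "scene" or "top" or "wrist"; returns a dict with "color" (384x512x3 uint8, red, green, blue), "camera_matrix" (3x3 intrinsics, pixels), "R" (3x3) and "t" (3): a world point X has camera coordinates R X + t. Camera axes: x right, y down, z forward; pixel columns grow to the right and rows downward; lengths in m; the calibration is good to about 2 mm. A picture is of the moment at which its call begins. There is no depth.
- ctrl.close_job(): hands the job in; it is judged then, once.
Trained networks look in a picture, given as the dict that the camera call returned (one of the last four; its "shot" number tells which), for a name from the list of things; names that differ only in an ending like _2 or _b are one class to them, and where a whole thing is asked for, a point or a joint stands for the part that bears it (a point fixed in the world has none). Each returns a list of dicts, best first, with "p" (0 to 1); they miss things now and then, are a little off and sometimes report something else, mostly with a low value. They report only what shows in the picture. A call takes as long as a camera call. They do not tell look-alikes from the thing itself.
- ctrl.search_frame(picture, name): "centre" ([column, row] in pixels, amid what is visible of it).
- ctrl.silhouettes(picture, name): "mask" (384x512 bool, what is visible of it) and "centre" ([column, row] in pixels, amid what is visible of it).
- ctrl.spot_point(picture, name): "centre" ([column, row] in pixels: a listed point, or the origin of a listed thing).
The state is a dict: "clock": time; "joint_pos": joint angles; "qvel": joint speeds; "tau": joint torques, N m; "tool_pos": TCP position; "orientation": TCP orientation; "force": force on the tool from outside, world axes, zero at the start; "moment": the same for the moment, N m; "opening": finger opening in m; "gripper_force": force on a finger pad.
Only numpy, scipy, OpenCV 4.12 (cv2) and the standard library are available. Lean on these libraries where they do the work, as an engineer would, in place of code of your own. Each camera call takes 0.05 s, during which the arm holds its last target. There are 200 camera calls.

## Task

The drill-jig plate on the green base rocks at one of its four corners. With the closed fingertips, press down on the blue corner spots one after another until you find the corner that gives, then press the orange shim leaf beside that corner down fully flat so that the plate lies level and solid. Leave the other three shims standing, lift nothing, and do not shift the plate or disturb the things around it.

Things in the scene. Friction and masses are not known exactly. Their poses are not given: they have to be found in the camera images.
- fixture: The jig's green cast base, 170 x 270 x 12 mm (x, y, height), fixed to the bench; origin at the centre of its underside on the bench, x away from the robot, y to its left (turned up to 0.35 rad). An orange shim leaf is hinged beside each plate corner, on the ledges at +y and -y; a loose nut and bolt stand on the ledges between the leaves.
- plate: Aluminium plate, 150 x 150 x 14 mm, 0.7 to 1.1 kg, loose on four hidden packers, centred on the base and parallel to it; origin at the centre of its underside, 36 mm above the bench, z up; top at 50 mm. In the middle a steel boss, 44 mm wide, 12 mm high; four 3 mm high brass bushings near the mid-sides. One packer, under an unknown corner, is 4 mm too low, yet the plate lies level at the start.
- corner_near_left (a point): Centre of the blue spot (26 mm across) on top of the plate at its near-left corner as seen from the robot, 20 mm in from both edges, 50 mm above the bench; press here. If this is the corner that rocks, 2 to 3 N push it down 3 to 4 mm until it bottoms (the opposite corner rises), and it comes back when let go; a solid corner yields less than 1 mm.
- corner_near_right (a point): Centre of the blue spot (26 mm across) on top of the plate at its near-right corner as seen from the robot, 20 mm in from both edges, 50 mm above the bench; press here. If this is the corner that rocks, 2 to 3 N push it down 3 to 4 mm until it bottoms (the opposite corner rises), and it comes back when let go; a solid corner yields less than 1 mm.
- corner_far_left (a point): Centre of the blue spot (26 mm across) on top of the plate at its far-left corner as seen from the robot, 20 mm in from both edges, 50 mm above the bench; press here. If this is the corner that rocks, 2 to 3 N push it down 3 to 4 mm until it bottoms (the opposite corner rises), and it comes back when let go; a solid corner yields less than 1 mm.
- corner_far_right (a point): Centre of the blue spot (26 mm across) on top of the plate at its far-right corner as seen from the robot, 20 mm in from both edges, 50 mm above the bench; press here. If this is the corner that rocks, 2 to 3 N push it down 3 to 4 mm until it bottoms (the opposite corner rises), and it comes back when let go; a solid corner yields less than 1 mm.
- tab_near_left (a point): Point to press, on top of the orange shim leaf of the near-left corner, 32 mm out from its hinge. The leaf, 30 mm wide, 42 mm long, 3 mm thick, is hinged 90 mm from the fixture's x axis and points outwards, away from the plate, free end raised. This point starts 32 to 34 mm above the bench, 116 mm from the axis; with the leaf flat it is 16 mm above the bench, 122 mm from the axis.
- tab_near_right (a point): Point to press, on top of the orange shim leaf of the near-right corner, 32 mm out from its hinge. The leaf, 30 mm wide, 42 mm long, 3 mm thick, is hinged 90 mm from the fixture's x axis and points outwards, away from the plate, free end raised. This point starts 32 to 34 mm above the bench, 116 mm from the axis; with the leaf flat it is 16 mm above the bench, 122 mm from the axis.
- tab_far_left (a point): Point to press, on top of the orange shim leaf of the far-left corner, 32 mm out from its hinge. The leaf, 30 mm wide, 42 mm long, 3 mm thick, is hinged 90 mm from the fixture's x axis and points outwards, away from the plate, free end raised. This point starts 32 to 34 mm above the bench, 116 mm from the axis; with the leaf flat it is 16 mm above the bench, 122 mm from the axis.
- tab_far_right (a point): Point to press, on top of the orange shim leaf of the far-right corner, 32 mm out from its hinge. The leaf, 30 mm wide, 42 mm long, 3 mm thick, is hinged 90 mm from the fixture's x axis and points outwards, away from the plate, free end raised. This point starts 32 to 34 mm above the bench, 116 mm from the axis; with the leaf flat it is 16 mm above the bench, 122 mm from the axis.
- shim_near_left (a joint): Angle of the near-left shim leaf: about 0 to 0.04 rad at the start (free end standing up), 0.6 rad when pressed flat and level. The hinge is stiff (about 5 N at the point to press) and stays where it is left. Going flat it lifts that corner's packer by 4 mm: that fills the gap under the corner that rocks, but would jack up a solid corner.
- shim_near_right (a joint): Angle of the near-right shim leaf: about 0 to 0.04 rad at the start (free end standing up), 0.6 rad when pressed flat and level. The hinge is stiff (about 5 N at the point to press) and stays where it is left. Going flat it lifts that corner's packer by 4 mm: that fills the gap under the corner that rocks, but would jack up a solid corner.
- shim_far_left (a joint): Angle of the far-left shim leaf: about 0 to 0.04 rad at the start (free end standing up), 0.6 rad when pressed flat and level. The hinge is stiff (about 5 N at the point to press) and stays where it is left. Going flat it lifts that corner's packer by 4 mm: that fills the gap under the corner that rocks, but would jack up a solid corner.
- shim_far_right (a joint): Angle of the far-right shim leaf: about 0 to 0.04 rad at the start (free end standing up), 0.6 rad when pressed flat and level. The hinge is stiff (about 5 N at the point to press) and stays where it is left. Going flat it lifts that corner's packer by 4 mm: that fills the gap under the corner that rocks, but would jack up a solid corner.
- nut: Loose brass hexagon nut, 24 mm across flats, 14 mm high, on the base's left ledge; leave it alone. Origin at its underside.
- bolt: Loose bolt standing on its head on the base's right ledge, 22 mm across flats, 39 mm high; leave it alone. Origin at its underside.
- mallet: Loose hammer, 240 mm long, on the bench beyond the jig; leave it alone.
- spanner: Loose spanner, 180 mm long, on the bench to the right; leave it alone.
- oil: White oil bottle, 56 mm wide, 130 mm high, on the bench to the left; leave it alone. Origin at its underside.
- vee_block: Dark steel vee block, 60 x 45 x 40 mm, on the bench to the right; leave it alone. Origin at its underside.
- cup: Blue mug, 80 mm wide, 90 mm high, on the bench to the left; leave it alone. Origin at its underside.
Not all that is in view belongs to the job. Several things have the shape of the plate; the one meant has the colours described above.

How it is judged:
By the outcome, as a careful person would: the job done as asked, in the order asked, and still so for the second after the job is handed in, with the robot touching nothing.
It also fails if it takes over 48 s, if anything falls off the work surface, if the arm or the gripper's body presses on something with over 40 N, if the wrist force passes 120 N, or if a joint passes its speed limit or range.

## Working session

There is one attempt and no reset: what is moved stays moved. The work goes in short steps, Python scripts to look and compute and a tool call to move; the robot and the scene stay as the last step left them, time stands still between calls to the robot, and variables do not carry over. Pictures are saved under pics/ and viewed, at most 10 in all, crops included, and the job is handed in when it is done.

Besides the shell and the picture viewer there is one more tool, called after "Emit:" by a JSON object that holds its "name" and its "arguments". carry_out: Moves the arm, as the interface text tells. Its arguments: {"type":"object","properties":{"deltas":{"type":"array"}},"required":["deltas"]}

```bash
mkdir -p pics; cat > h.py <<'E'
import numpy as np, cv2
from plant import ctrl
def ray(p,uv,z):
    K,R,t=map(np.array,(p["camera_matrix"],p["R"],p["t"]))
    d=R.T@np.linalg.inv(K)@np.array([*uv,1.]); c=-R.T@t.ravel()
    return (c+d*(z-c[2])/d[2])
def save(p,n): cv2.imwrite(f"pics/{n}.png",cv2.cvtColor(p["color"],cv2.COLOR_RGB2BGR))
E
python3 - <<'E'
from h import *
np.set_printoptions(precision=4,suppress=True)
ims=[]
for c in("top","scene"):
    p=ctrl.snapshot(c); save(p,c+"0")
    for n,z in [("fixture",0),("plate",.036)]+[(f"corner_{a}_{b}",.05) for a in("near","far") for b in("left","right")]+[(f"tab_{a}_{b}",.033) for a in("near","far") for b in("left","right")]+[("nut",.012),("bolt",.012)]:
        for d in ctrl.spot_point(p,n)[:2]: print(c,n,round(d["p"],2),np.round(d["centre"]),ray(p,d["centre"],z)[:2])
o=ctrl.get_obs();print(o)
E
```

```text
top plate 0.81 [281. 202.] [ 0.5666 -0.0493]
top plate 0.55 [324. 283.] [ 0.3107 -0.1865]
top corner_near_left 0.69 [311. 258.] [ 0.39   -0.1429]
top corner_near_left 0.63 [212. 255.] [0.3971 0.1669]
top corner_near_right 0.85 [172. 264.] [0.3711 0.2907]
top corner_near_right 0.7 [295. 222.] [ 0.5009 -0.0949]
top corner_far_left 0.97 [348. 275.] [ 0.3376 -0.2558]
top corner_far_left 0.96 [219. 292.] [0.2829 0.1435]
top corner_far_right 0.91 [307. 184.] [ 0.6237 -0.1304]
top corner_far_right 0.87 [187. 299.] [0.2624 0.244 ]
top tab_near_left 0.71 [244. 204.] [0.5585 0.0677]
top tab_near_left 0.59 [283. 128.] [ 0.8039 -0.0574]
top tab_near_right 0.68 [315. 229.] [ 0.4797 -0.157 ]
top tab_far_left 0.64 [252. 172.] [0.6606 0.0426]
top tab_far_right 0.53 [324. 193.] [ 0.5938 -0.1867]
top nut 0.56 [251. 193.] [0.5953 0.0474]
top bolt 0.49 [317. 214.] [ 0.5303 -0.167 ]
scene plate 0.94 [197. 122.] [ 0.3345 -0.1795]
scene plate 0.9 [223. 194.] [ 0.5619 -0.0546]
scene corner_near_left 0.85 [204. 139.] [ 0.4055 -0.1414]
scene corner_near_left 0.71 [315. 157.] [0.414  0.1699]
scene corner_near_
[... 567 characters left out ...]
234.] [0.6051 0.3637]
scene tab_far_right 0.74 [172. 197.] [ 0.5891 -0.1852]
scene nut 0.5 [261. 218.] [0.6005 0.051 ]
scene nut 0.33 [193. 163.] [ 0.4624 -0.1634]
scene bolt 0.49 [183. 184.] [ 0.5331 -0.1721]
{'clock': 1.3, 'joint_pos': array([ 91.6766,  20.5453,   0.6824,  -0.0008, -70.1361, -16.508 ]), 'qvel': array([-0.0381, -0.0305, -0.0066, -0.0453,  0.0287, -0.0029]), 'tau': array([ -0.0018, -58.239 ,  29.3299,   7.0024,   0.0124,  -0.    ]), 'tool_pos': array([0.1728, 0.6525, 0.2266]), 'orientation': array([-179.9993,    0.001 ,  -14.8316]), 'force': array([-0.4548,  0.2409, -0.1733]), 'moment': array([-0.05  , -0.0446, -0.0381]), 'gripper_force': 0.0, 'opening': 0.08773716001066134}
```

```bash
python3 - <<'E'
import cv2
a=cv2.imread("pics/top0.png")[140:260,200:360]
cv2.imwrite("pics/topc.png",cv2.resize(a,(800,600),interpolation=cv2.INTER_CUBIC))
E
```

```text
(no output)
```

View pics/topc.png

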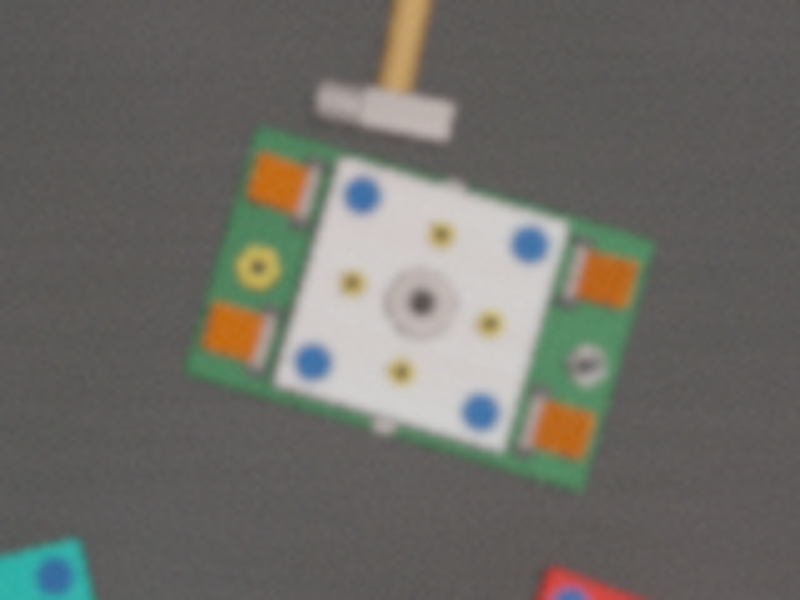

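View pics/scene0.png

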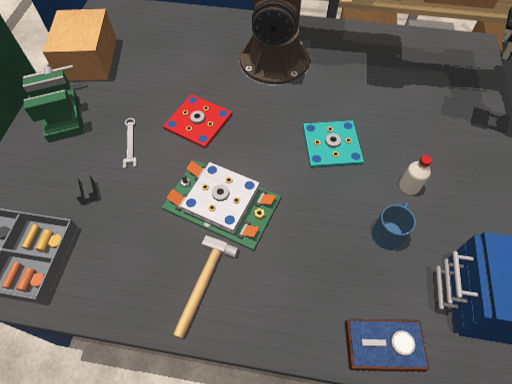

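The crop shows the plate's blue spots near top-image pixels (272,179), (306,189), (263,212) and (296,222). The shims stand at both sides with the nut on the left and the bolt on the right. The scene view shows the red and teal look-alikes are separate.

```bash
python3 - <<'E'
from h import *
np.set_printoptions(precision=4,suppress=True)
S={}
for c,seeds in (("top",[(272,179),(306,189),(263,212),(296,222)]),("scene",None)):
    p=ctrl.snapshot(c)
    hsv=cv2.cvtColor(p["color"],cv2.COLOR_RGB2HSV)
    if c=="scene":
        K,R,t=map(np.array,(p["camera_matrix"],p["R"],p["t"]));seeds=[]
        for w in W:
            q=K@(R@np.array([*w[:2],.05])+t.ravel());seeds.append(q[:2]/q[2])
    m=((hsv[...,0]>98)&(hsv[...,0]<118)&(hsv[...,1]>110)).astype(np.uint8)
    n,l,st,ce=cv2.connectedComponentsWithStats(m)
    W=[]
    for s in seeds:
        i=1+np.argmin(np.hypot(*(ce[1:]-s).T)); W.append(ray(p,ce[i],.05)); print(c,ce[i],st[i,4],W[-1][:2])
    W=np.array(W)[:,:2]
    L=np.array([[.055,.055],[.055,-.055],[-.055,.055],[-.055,-.055]])
    C=W.mean(0);H=L.T@(W-C);a=np.arctan2(H[0,1]-H[1,0],H[0,0]+H[1,1])
    Rr=np.array([[np.cos(a),-np.sin(a)],[np.sin(a),np.cos(a)]])
    print(C,np.degrees(a),"res mm",1e3*(W-C-L@Rr.T))
    S[c]=(C,a)
E
```

```text
top [271.8889 178.7222] 18 [ 0.6387 -0.021 ]
top [305.2222 188.5   ] 18 [ 0.6079 -0.126 ]
top [262. 212.] 21 [0.5335 0.0099]
top [295.7895 222.    ] 19 [ 0.5025 -0.0961]
[ 0.5706 -0.0583] -16.23253838154152 res mm [[-0.0971 -0.1713]
 [-0.2133  0.5212]
 [ 0.3125  0.0199]
 [-0.0022 -0.3698]]
scene [229.1475 219.459 ] 61 [ 0.6364 -0.0231]
scene [190.6207 202.4138] 58 [ 0.6053 -0.1283]
scene [249. 185.] 51 [0.531  0.0084]
scene [211.8261 169.7391] 46 [ 0.5004 -0.0968]
[ 0.5683 -0.0599] -16.514235389429782 res mm [[-0.2483 -0.259 ]
 [-0.0435  0.0333]
 [-0.1604 -0.0666]
 [ 0.4521  0.2922]]
```

Emit:
{"name": "carry_out", "arguments": {"deltas": [[[0.85,0.88,0,0.115,-1],[0.85,0.88,0,0.115,-1],[0.85,0.88,0,0.115,-1],[0.85,0.88,0,0.115,-1],[0.85,0.88,0,0.115,-1]]]}}

```text
clock: 1.9
tool_pos: [0.2927, 0.4367, 0.2268]
orientation: [-180.0, 0.0, -56.6]
force: [1.2, 0.4, 0.2]
opening: 0.0534
gripper_force: 0.0
```

```bash
cat >> h.py <<'E'
C=np.array([.569,-.059]);A=np.radians(-16.35)
def w(lx,ly): return C+np.array([[np.cos(A),-np.sin(A)],[np.sin(A),np.cos(A)]])@[lx,ly]
def aim(xy,z,yaw=-106.35):
    o=ctrl.get_obs();y=np.radians(o["orientation"][2]);d=np.array([*xy,z])-o["tool_pos"]
    Rt=np.array([[np.cos(y),np.sin(y),0],[np.sin(y),-np.cos(y),0],[0,0,-1]])
    tu=(-(yaw-o["orientation"][2])+180)%360-180
    print("t",o["clock"],o["tool_pos"].round(4),o["orientation"].round(2),"F",o["force"].round(2),"units",(Rt.T@d/.2).round(4),"turn",round(tu/360,4),"op",o["opening"])
E
python3 -c "
from h import *
aim(w(-.055,.055),.12)"
```

```text
t 1.9 [0.2927 0.4367 0.2268] [-1.7998e+02  2.0000e-02 -5.6570e+01] F [1.18 0.4  0.23] units [2.442  0.1805 0.5341] turn 0.1383 op 0.05335005636419027
```

Emit:
{"name": "carry_out", "arguments": {"deltas": [[[1.0,0.07,0,0.12,-1],[1.0,0.07,0,0.12,-1],[1.0,0.07,0,0.12,-1],[1.0,0.07,0,0.12,-1],[1.0,0.07,0,0.12,-1]]]}}

```text
clock: 2.4
tool_pos: [0.3931, 0.2605, 0.2269]
orientation: [-180.0, 0.0, -99.8]
force: [-0.8, -0.5, -0.6]
opening: 0.013
gripper_force: 0.0
```

```bash
python3 -c "
from h import *
aim(w(-.055,.055),.12)"
```

```text
t 2.4 [0.3931 0.2605 0.2269] [-179.99    0.    -99.82] F [-0.81 -0.46 -0.64] units [ 1.1193 -0.8973  0.5346] turn 0.0181 op 0.013020438854832169
```

Emit:
{"name": "carry_out", "arguments": {"deltas": [[[0.85,-0.7,0.2,0.018,-1],[0.85,-0.7,0.2,0.018,-1],[0.85,-0.7,0.2,0.018,-1],[0.85,-0.7,0.2,0.018,-1],[0.85,-0.7,0.2,0.018,-1]]]}}

```text
clock: 2.9
tool_pos: [0.5034, 0.0716, 0.1859]
orientation: [180.0, -0.0, -105.8]
force: [0.4, 1.4, -0.1]
opening: 0.0004
gripper_force: 0.0
```

```bash
python3 -c "
from h import *
aim(w(-.055,.055),.12)"
```

```text
t 2.9 [0.5034 0.0716 0.1859] [ 1.7998e+02 -4.0000e-02 -1.0580e+02] F [ 0.44  1.35 -0.11] units [ 0.2616 -0.2211  0.3295] turn 0.0015 op 0.0004165805068752556
```

Emit:
{"name": "carry_out", "arguments": {"deltas": [[[0.26,-0.22,0.33,0.0015,-1],[0.26,-0.22,0.5,0.0015,-1],[0.26,-0.22,0.58,0.0015,-1],[0.26,-0.22,0.58,0.0015,-1],[0.26,-0.22,0.58,0.0015,-1]]]}}

```text
clock: 3.4
tool_pos: [0.531, 0.0125, 0.0709]
orientation: [180.0, -0.1, -106.2]
force: [0.8, 1.1, 0.5]
opening: 0.0005
gripper_force: 0.0
```

```bash
python3 -c "
from h import *
aim(w(-.055,.055),.053)
p=ctrl.snapshot('wrist');save(p,'w1')
aim(w(-.055,.055),.053)"
```

```text
t 3.4 [0.531  0.0125 0.0709] [ 1.7996e+02 -7.0000e-02 -1.0623e+02] F [0.77 1.08 0.5 ] units [ 0.0146 -0.0077  0.0893] turn 0.0003 op 0.0004928792819971096
t 3.45 [0.5319 0.0132 0.0721] [-1.7991e+02  3.0000e-02 -1.0618e+02] F [0.31 1.14 1.07] units [ 0.0192 -0.0045  0.0953] turn 0.0005 op 0.0002316813113604553
```

View pics/w1.png

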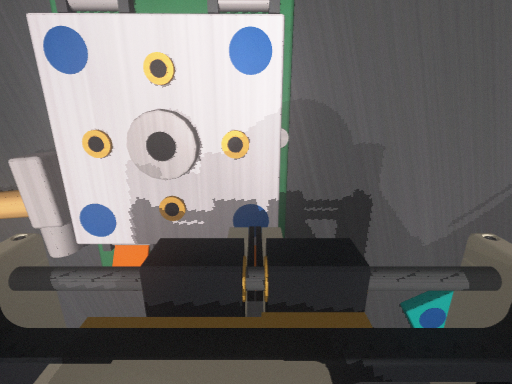

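The wrist view shows the closed fingertips over the near-left spot (250,215). The other three spots are at (66,50), (250,50) and (98,219), which I'll use to check the plate's pose.

```bash
python3 -c "
from h import *
p=ctrl.snapshot('wrist')
h=cv2.cvtColor(p['color'],cv2.COLOR_RGB2HSV)
m=((h[...,0]>98)&(h[...,0]<118)&(h[...,1]>130)).astype(np.uint8)
n,l,st,ce=cv2.connectedComponentsWithStats(m)
for i in range(1,n):
    if st[i,4]>200: print(ce[i],st[i,4],ray(p,ce[i],.05).round(4))
print([w(a,b).round(4) for a,b in((-.055,-.055),(.055,-.055),(.055,.055))])
aim(w(-.055,.055),.052)"
```

```text
[67.57235142 47.81136951] 1548 [ 0.6083 -0.1293  0.05  ]
[251.62917738  48.68380463] 1556 [ 0.5024 -0.098   0.05  ]
[ 99.50058207 217.52619325] 859 [ 0.6397 -0.0233  0.05  ]
[432.36904762 316.51666667] 420 [0.415  0.1343 0.05  ]
[array([ 0.5007, -0.0963]), array([ 0.6063, -0.1273]), array([ 0.6373, -0.0217])]
t 3.5 [0.5323 0.0136 0.0726] [-1.7985e+02  9.0000e-02 -1.0616e+02] F [ 0.07  0.67 -0.32] units [ 0.0218 -0.0034  0.103 ] turn 0.0005 op 0.0007804078561634183
```

```bash
sed -i 's/C=np.array(.*;A/C=np.array([.5702,-.0603]);A/' h.py; python3 -c "
from h import *
aim(w(-.055,.055),.052)"
```

```text
t 3.5 [0.5323 0.0136 0.0726] [-1.7985e+02  9.0000e-02 -1.0616e+02] F [ 0.07  0.67 -0.32] units [ 0.0263 -0.0109  0.103 ] turn 0.0005 op 0.0007804078561634183
```

Emit:
{"name": "carry_out", "arguments": {"deltas": [[[0.025,0,0.05,0,-1],[0.025,0,0.09,0,-1],[0.025,0,0.09,0,-1],[0.025,0,0.09,0,-1]]]}}

```text
clock: 3.9
tool_pos: [0.5294, 0.008, 0.0526]
orientation: [180.0, -0.0, -106.2]
force: [0.6, -0.0, 0.5]
opening: 0.0002
gripper_force: 0.0
```

Emit:
{"name": "carry_out", "arguments": {"deltas": [[[0,-0.01,0.01,0,-1],[0,-0.01,0.01,0,-1],[0,-0.01,0.01,0,-1]]]}}

```text
clock: 4.2
tool_pos: [0.5316, 0.0073, 0.0506]
orientation: [-180.0, -0.0, -106.2]
force: [-0.7, 0.2, 0.6]
opening: 0.0
gripper_force: 0.0
```

Emit:
{"name": "carry_out", "arguments": {"deltas": [[[0,0,0.005,0,-1],[0,0,0.005,0,-1],[0,0,0.005,0,-1]]]}}

```text
clock: 4.5
tool_pos: [0.5316, 0.0073, 0.0504]
orientation: [-180.0, 0.0, -106.2]
force: [-2.4, 0.2, 8.4]
opening: 0.0004
gripper_force: 4.5
```

Emit:
{"name": "carry_out", "arguments": {"deltas": [[[0,0,0.005,0,-1],[0,0,0.005,0,-1],[0,0,0.005,0,-1]]]}}

```text
clock: 4.8
tool_pos: [0.5317, 0.0073, 0.0502]
orientation: [-179.9, 0.0, -106.2]
force: [-6.0, 1.6, 16.7]
opening: 0.0006
gripper_force: 8.5
```

Near-left is solid (17 N, no yield). Next is near-right.

Emit:
{"name": "carry_out", "arguments": {"deltas": [[[0,0,-0.1,0,-1],[0.25,0,-0.1,0,-1],[0.5,0,-0.1,0,-1],[0.55,0,-0.1,0,-1],[0.55,0,-0.1,0,-1]]]}}

```text
clock: 5.3
tool_pos: [0.5, -0.0999, 0.0687]
orientation: [-180.0, 0.0, -106.4]
force: [0.9, 0.0, -0.8]
opening: 0.0004
gripper_force: 0.0
```

```bash
python3 -c "
from h import *
aim(w(-.055,-.055),.0515)"
```

```text
t 5.3 [ 0.5    -0.0999  0.0687] [-180.      0.   -106.38] F [ 0.86  0.03 -0.79] units [-0.0136 -0.0059  0.0859] turn -0.0001 op 0.00035734148381267407
```

Emit:
{"name": "carry_out", "arguments": {"deltas": [[[-0.012,-0.005,0.05,0,-1],[-0.012,-0.005,0.085,0,-1],[-0.012,-0.005,0.09,0,-1],[-0.012,-0.005,0.09,0,-1]]]}}

```text
clock: 5.7
tool_pos: [0.5024, -0.0955, 0.05]
orientation: [179.9, -0.0, -106.1]
force: [0.2, 0.7, 1.0]
opening: 0.0002
gripper_force: 0.6
```

Emit:
{"name": "carry_out", "arguments": {"deltas": [[[0,0,0.005,0,-1],[0,0,0.005,0,-1],[0,0,0.005,0,-1]]]}}

```text
clock: 6.0
tool_pos: [0.5025, -0.0961, 0.0497]
orientation: [-180.0, 0.0, -106.2]
force: [0.5, 0.8, 1.0]
opening: -0.0
gripper_force: 0.7
```

Emit:
{"name": "carry_out", "arguments": {"deltas": [[[0,0,0.005,0,-1],[0,0,0.005,0,-1],[0,0,0.005,0,-1]]]}}

```text
clock: 6.3
tool_pos: [0.5023, -0.0964, 0.0486]
orientation: [-180.0, 0.0, -106.2]
force: [-1.1, 0.5, 1.6]
opening: 0.0003
gripper_force: 0.9
```

Emit:
{"name": "carry_out", "arguments": {"deltas": [[[0,0,0.005,0,-1],[0,0,0.005,0,-1],[0,0,0.005,0,-1]]]}}

```text
clock: 6.6
tool_pos: [0.5022, -0.0964, 0.0475]
orientation: [180.0, -0.0, -106.2]
force: [-0.5, 0.9, 2.5]
opening: 0.0003
gripper_force: 1.1
```

Emit:
{"name": "carry_out", "arguments": {"deltas": [[[0,0,0.005,0,-1],[0,0,0.005,0,-1],[0,0,0.005,0,-1]]]}}

```text
clock: 6.9
tool_pos: [0.5022, -0.0965, 0.047]
orientation: [180.0, -0.0, -106.2]
force: [-4.4, -0.0, 8.0]
opening: 0.0006
gripper_force: 4.3
```

Emit:
{"name": "carry_out", "arguments": {"deltas": [[[0,0,0.005,0,-1],[0,0,0.005,0,-1],[0,0,0.005,0,-1]]]}}

```text
clock: 7.2
tool_pos: [0.5022, -0.0965, 0.0468]
orientation: [-180.0, -0.0, -106.2]
force: [-7.3, 1.5, 17.3]
opening: 0.0006
gripper_force: 8.9
```

Near-right gives: about 3.5 mm at roughly 2 N, then it bottoms. I'll lift and locate its leaf.

Emit:
{"name": "carry_out", "arguments": {"deltas": [[[0,0,-0.1,0,-1],[0,0,-0.2,0,-1],[0,0,-0.2,0,-1],[0,0,-0.2,0,-1]]]}}

```text
clock: 7.6
tool_pos: [0.5026, -0.0962, 0.0857]
orientation: [-179.9, 0.0, -106.2]
force: [0.2, -0.6, -1.2]
opening: 0.0002
gripper_force: 0.0
```

```bash
python3 -c "
from h import *
p=ctrl.snapshot('wrist');save(p,'w2')
for d in ctrl.spot_point(p,'tab_near_right')[:3]:
    q=ray(p,d['centre'],.033)[:2]-C; print(d['p'],d['centre'],q+C,'local',q@[np.cos(A),np.sin(A)],q@[-np.sin(A),np.cos(A)])
aim(w(-.055,-.118),.045)"
```

```text
0.65 [247.2, 131.7] [ 0.4913217  -0.15869284] local -0.04799046705842887 -0.11661840518770725
0.63 [129.9, 323.5] [ 0.65480395 -0.01422461] local 0.06821215585472812 0.06802846520339095
0.18 [255.9, 329.6] [0.53830291 0.02734233] local -0.055278854975011414 0.07511891008501627
t 7.7 [ 0.5019 -0.0963  0.0849] [ 1.7995e+02 -1.0000e-02 -1.0623e+02] F [0.24 0.12 0.56] units [ 0.321  -0.0013  0.1995] turn 0.0003 op 0.00037146706296641724
```

View pics/w2.png

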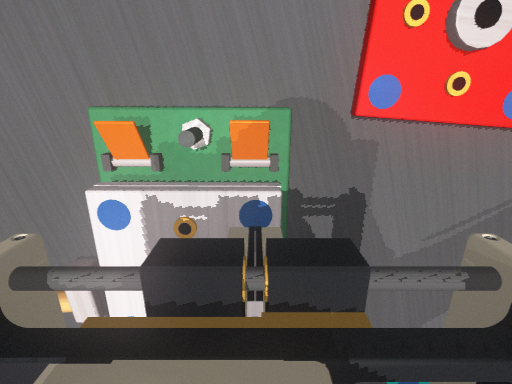

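The wrist view shows the near-right leaf centred at about (250,140), with the bolt at (195,133) well clear of the finger footprint.

Emit:
{"name": "carry_out", "arguments": {"deltas": [[[0.2,-0.015,0,0,-1],[0.33,-0.02,0,0,-1],[0.33,-0.02,0.1,0,-1],[0.33,-0.02,0.2,0,-1],[0.33,-0.02,0.2,0,-1]]]}}

```text
clock: 8.2
tool_pos: [0.4852, -0.161, 0.0426]
orientation: [179.7, -0.1, -106.3]
force: [0.2, 0.9, 0.6]
opening: 0.0003
gripper_force: 0.0
```

```bash
python3 -c "
from h import *
aim(w(-.051,-.12),.016)"
```

```text
t 8.2 [ 0.4852 -0.161   0.0426] [ 1.7967e+02 -9.0000e-02 -1.0629e+02] F [0.17 0.95 0.55] units [-0.0029 -0.0109  0.1332] turn 0.0002 op 0.00033899290860258774
```

Emit:
{"name": "carry_out", "arguments": {"deltas": [[[0,-0.01,0.02,0,-1],[0,-0.01,0.04,0,-1],[0,-0.01,0.06,0,-1],[0,-0.01,0.08,0,-1],[0,-0.01,0.08,0,-1]]]}}

```text
clock: 8.7
tool_pos: [0.4905, -0.1618, 0.0303]
orientation: [-179.9, -0.0, -106.2]
force: [0.4, -2.9, 3.2]
opening: 0.0004
gripper_force: 1.7
```

Emit:
{"name": "carry_out", "arguments": {"deltas": [[[0,0,0.02,0,-1],[0,0,0.035,0,-1],[0,0,0.04,0,-1],[0,0,0.04,0,-1],[0,0,0.04,0,-1]]]}}

```text
clock: 9.2
tool_pos: [0.4906, -0.1613, 0.0222]
orientation: [-179.9, 0.0, -106.2]
force: [0.7, -3.2, 5.3]
opening: 0.0004
gripper_force: 2.3
```

Emit:
{"name": "carry_out", "arguments": {"deltas": [[[0,0,0.015,0,-1],[0,0,0.025,0,-1],[0,0,0.03,0,-1],[0,0,0.03,0,-1],[0,0,0.03,0,-1]]]}}

```text
clock: 9.7
tool_pos: [0.4904, -0.1615, 0.0161]
orientation: [-179.9, 0.0, -106.2]
force: [-0.5, -3.7, 6.2]
opening: 0.0005
gripper_force: 3.4
```

Emit:
{"name": "carry_out", "arguments": {"deltas": [[[0,0,0.005,0,-1],[0,0,0.01,0,-1],[0,0,0.01,0,-1],[0,0,0.01,0,-1]]]}}

```text
clock: 10.1
tool_pos: [0.4905, -0.1616, 0.0157]
orientation: [-179.9, -0.0, -106.2]
force: [-4.2, -1.2, 25.3]
opening: 0.0007
gripper_force: 12.7
```

The leaf has bottomed at z = 15.7 mm with 25 N. I'll lift and check.

Emit:
{"name": "carry_out", "arguments": {"deltas": [[[0,0,-0.1,0,-1],[0,0,-0.3,0,-1],[-0.35,0,-0.4,0,-1],[-0.35,0.02,-0.4,0,-1],[-0.35,0.02,-0.4,0,-1]]]}}

```text
clock: 10.6
tool_pos: [0.5061, -0.0906, 0.0945]
orientation: [-179.9, 0.1, -106.1]
force: [-0.3, -0.3, -0.4]
opening: 0.0004
gripper_force: 0.0
```

```bash
python3 -c "
from h import *
p=ctrl.snapshot('wrist');save(p,'w3')
aim(w(-.055,-.055),.052)"
```

```text
t 10.65 [ 0.5053 -0.0916  0.0937] [-1.8000e+02  5.0000e-02 -1.0611e+02] F [-0.2  -1.04  0.14] units [0.0335 0.0079 0.2087] turn 0.0007 op 0.0005057599132227147
```

View pics/w3.png

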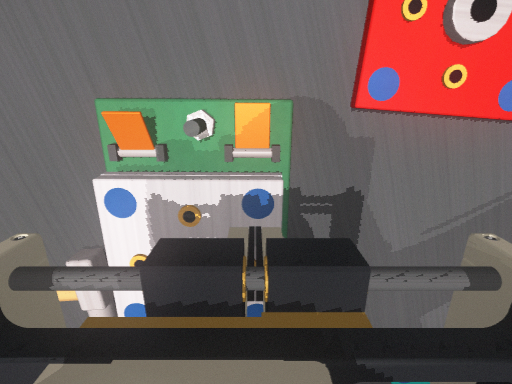

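The near-right leaf (253,127) now looks flat and brighter, while the far-right leaf still stands and the bolt is upright. I'll press near-right again to confirm it is solid.

Emit:
{"name": "carry_out", "arguments": {"deltas": [[[0.03,0.005,0.1,0,-1],[0.03,0.005,0.19,0,-1],[0.03,0.005,0.205,0,-1],[0.03,0.005,0.205,0,-1]]]}}

```text
clock: 11.05
tool_pos: [0.5016, -0.099, 0.0517]
orientation: [179.8, -0.1, -106.3]
force: [0.8, 1.6, 0.2]
opening: 0.0008
gripper_force: 0.0
```

Emit:
{"name": "carry_out", "arguments": {"deltas": [[[0,0,0.007,0,-1],[0,0,0.01,0,-1],[0,0,0.01,0,-1]]]}}

```text
clock: 11.35
tool_pos: [0.503, -0.0985, 0.0509]
orientation: [-180.0, 0.0, -106.2]
force: [0.2, 0.4, -0.3]
opening: 0.0008
gripper_force: 0.0
```

Emit:
{"name": "carry_out", "arguments": {"deltas": [[[0,0,0.005,0,-1],[0,0,0.005,0,-1],[0,0,0.005,0,-1]]]}}

```text
clock: 11.65
tool_pos: [0.5031, -0.0985, 0.0502]
orientation: [-180.0, 0.0, -106.2]
force: [-1.8, 0.1, 5.2]
opening: 0.0003
gripper_force: 2.7
```

Solid now: 5 N at 50.2 mm, where it sank before. Retracting.

Emit:
{"name": "carry_out", "arguments": {"deltas": [[[0,0,-0.1,0,-1],[0,0,-0.35,0,-1],[0,0,-0.6,0,-1],[0,0,-0.6,0,-1],[0,0,-0.6,0,-1]]]}}

```text
clock: 12.15
tool_pos: [0.5035, -0.0982, 0.1711]
orientation: [-179.8, 0.1, -106.2]
force: [-0.6, 0.4, -0.4]
opening: 0.0004
gripper_force: 0.0
```

```bash
python3 -c "
from h import *
aim(w(0,0),.17)
p=ctrl.snapshot('scene');cv2.imwrite('pics/s2.png',cv2.resize(p['color'][150:250,150:290,::-1],(700,500),interpolation=cv2.INTER_CUBIC))"
```

```text
t 12.15 [ 0.5035 -0.0982  0.1711] [-1.7981e+02  1.1000e-01 -1.0623e+02] F [-0.55  0.37 -0.43] units [-0.2754 -0.2674  0.0057] turn 0.0003 op 0.00038806424178985276
```

View pics/s2.png

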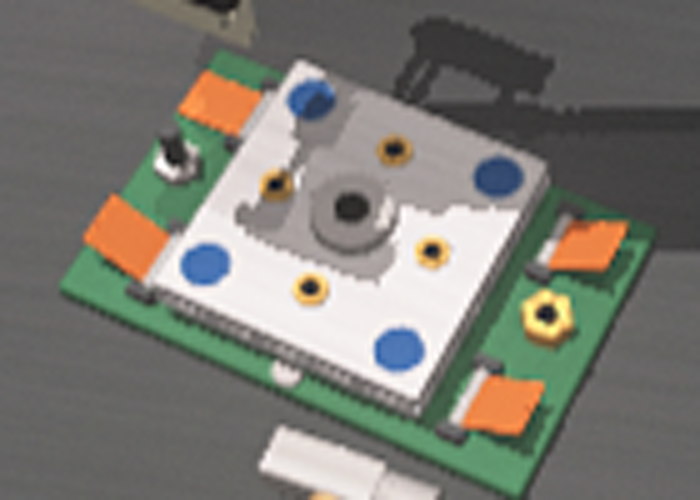

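The scene crop shows the near-right leaf flat at (222,103), the other three leaves standing, and the nut, bolt and plate in place.

```bash
python3 -c "
from plant import ctrl
print(ctrl.close_job())"
```

```text
the job is handed in; nothing more can be done
None
```

The near-right corner was the one that rocked: I pressed its shim leaf flat, a second press showed it solid, the other three leaves still stand, and the job is handed in (the far corners were not pressed once it was found).

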